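# Bearing plate held ready over the tapping fixture

### The job

On the tapping fixture, first slide the cover all the way open by its black grip, to its end stop. Then pick up the bearing plate (the round steel plate with two holed ears) by the block on its top, carry it over the chip guard, and hold it level just above the fixture, about 1 cm clear of the pin tips, with each ear hole over a pin, so that the fit can be checked by eye before it is lowered. Finish while still holding it there: it must not touch the fixture or be let go, nothing may hit the chip guard, and the other plates, the stacks and the tape roll stay where they are.

Things in the scene. Friction and masses are not known exactly. Their poses are not given: they have to be found in the camera images.
- bearing_plate_centre (a point): Loose steel plate, 0.3-0.6 kg: 5 mm disc, 110 mm across, two ears (166 mm overall along x, each 30 wide, 12 mm hole at x = ±66). Grip its middle block: 50 (x) by 24 (y), from 5 to 50 mm above the underside. 12 mm rim tabs, none within 25° of the y axis. Point: on the axis, 25 mm above the underside; z up; same after a half turn. May swap places with the hub plate.
- pin_tips (a point): Midpoint between the tips of the fixed fixture's two upright pins (8 mm thick, at x = ±66 mm), 50 mm above the bench; x from pin to pin, z up. Aluminium base 200 mm in x, y +70 to -210 mm, 15 mm thick; round nest 90 mm across between the pins, its top 25 mm below the tips. The cover slide lies on the -y side.
- slide_grip (a point): Centre of the black grip on the fixture's cover: 28 (fixture x) by 20 (y) by 45 mm high, centre 82.5 mm above the bench, foot on the cover's top at 60 mm. The cover, a tongue 30 wide and 8 thick just above pin-tip height, reaches from the grip 100 mm to +y over the nest and 20 mm to -y. Axes as the fixture's; it opens straight along the fixture's -y.
- cover_slide (a joint): How far the cover slide is open, m: 0 is closed over the nest, 0.080 is the end stop, clear of the nest. It starts closed or a little open, takes about 2 to 3 N to slide, and stays where it is left.
- guard_top (a point): Middle of the top edge of the chip guard, a fixed upright steel sheet 400 mm long (along its x), 6 mm thick (y) and 110 mm high, with a 30 mm wide foot strip on its +y side. It stands between the fixture and the bearing plate.
- hub_plate: Bystander: round plate of 110 mm diameter like the bearing plate but with a round hub (32 mm in diameter) and no ears, 50 mm high. Origin: centre of the underside.
- stack_left: Bystander: stack of finished plates, 110 mm in diameter, 95 mm high, on the bearing plate's side of the guard. Origin: centre of the underside.
- stack_right: Bystander: stack of finished plates, 110 mm in diameter, 114 mm high, beyond the fixture. Origin: centre of the underside.
- tape_roll: Bystander: ring of yellow tape, 84 mm in diameter, 20 mm high. Origin: centre of the underside.
Not all that is in view belongs to the job. Leave any brown or purple look-alike of the part that bears bearing_plate_centre alone.

How it is judged (in metres and radians):
On the way, in this order (a step that is already met when the one before it is completed fails the run):
1. the cover slide is at its open end stop (within 5 mm) (value of joint cover_slide above 0.075 m), for 0.2 s.
2. the bearing plate is carried over the chip guard (y of bearing_plate_centre in the frame of guard_top between -0.06 and 0.06 m and x of bearing_plate_centre in the frame of guard_top between -0.25 and 0.25 m and z of bearing_plate_centre in the frame of guard_top above 0.025 m).
At the end, for the whole second after the job is handed in: Cover slide open 75 mm or more; bearing plate held still in the fingers, not touching the fixture, underside 3 to 20 mm above the pin tips, centre within 6 mm of the middle between the pins from above, ears within 0.09 rad of the pin line, level within 0.08 rad; so through the last second (value of joint cover_slide above 0.075 m and z of bearing_plate_centre in the frame of pin_tips between 0.028 and 0.045 m and horizontal distance between bearing_plate_centre and pin_tips below 0.006 m and angle between the x axis of bearing_plate_centre and the x axis of pin_tips, either way round below 0.09 rad and angle between bearing_plate_centre's own z axis and vertical below 0.08 rad and contact force between bearing_plate and the fingers above 1.5 N and contact force between bearing_plate and fixture below 0.1 N and linear speed of bearing_plate below 0.02 m/s); the arm keeps its last pose, push and grip.
It fails at once if the bearing plate knocks against the fixture (over 2 N) (contact force between bearing_plate and fixture above 2 N).
It fails at once if something hits the chip guard (over 3 N) (contact force between anything else and chip_guard above 3 N).
It fails at once if a bystander is moved by more than 20 mm (distance of any of hub_plate, stack_left, stack_right, tape_roll from where it was at the start of the episode above 0.02 m).
It also fails if it takes over 59 s, if anything falls off the work surface, if the arm or the gripper's body presses on something with over 40 N, if the wrist force passes 120 N, or if a joint passes its speed limit or range.

### The arm

A 6-joint arm with a two-finger parallel gripper is mounted at the origin on the work surface. World frame = base frame: x ahead of the robot, y to its left, z up, the work surface at z = 0. Lengths are in m, angles in degrees, forces in N, time in s.
With the tool pointing down it reaches from about 0.375 to 0.975 m from the base axis. Payload 3.8 kg.
Tool frame: the origin (TCP) lies between the finger pads; the fingertips stand env.tips_ahead ahead of it and the grasp point (between the pads) is the TCP (env.tips_ahead is the distance from the TCP to the fingertips, in m); z points along the fingers, y is the line along which they close (so a half turn about z gives the same grasp; the last joint's range is limited). The gripper opens to 85 mm and grips with 20 to 120 N. Pads are 22 mm wide; open, the fingers measure 114 mm over their backs; the gripper's body (76 mm by 85 mm) begins 54 mm behind the grasp point. The pads swing forward as they close: fully open they stand 13 mm farther back than shut.
Start: joints at [-2.114, 15.12, 91.902, -0, 72.978, -2.114], TCP at [0.675, -0, 0.25] pointing down, gripper open.
Joint ranges: [-150.88, 150.88], [-54.13, 125.18], [17.81, 147.31], [-75.09, 255.09], [0, 152.58], [-146.25, 146.25]. Speed limits (degrees/s): [147.25, 147.25, 180, 180, 180, 180].

### API

Orientations are given as [roll, pitch, yaw] about the fixed x, y, z axes, in that order (R = Rz(yaw) Ry(pitch) Rx(roll)).
In Python, from workcell import env, ik, state, optics gives the robot as it stands. Calls block until the motion is done:
- env.move_pose(position, orientation): joint-space move of the TCP to a pose.
- env.servo_line(position, speed=0.15, ori=None, guard=None): straight line of the TCP; ori=None keeps the orientation; speed is the mean speed in m/s. With guard (N) it stops when the force on the tool has changed by that much, and returns True; else False.
- env.move_joints(angles): joint-space move.
- env.ungrasp() and env.grab(effort=None): open the fingers fully, or close them until they stop; effort is the grip in N (None keeps the last).
- env.wait(seconds).
- ik(position, orientation): joint angles nearest the present ones, or None.
- state(): the state.
- optics.get_image(name): name is "scene" or "side" or "wrist"; returns (picture, depth): 400x640x3 uint8, red, green, blue; 400x640 float32, m along the optical axis (not along the pixel's ray), 0 where there is no reading.
- optics.camera_model(name): a dict with "fx", "fy", "cx", "cy" (pixels), "rvec" (rotation vector, rad) and "tvec" (3), from world to camera coordinates, as OpenCV has them; the wrist camera has in their place "tool_from_camera" (4x4, takes a point from camera to tool coordinates, whose origin is the TCP and whose axes are the flange's). Camera axes: x right, y down, z forward; pixel columns grow to the right and rows downward; lengths in m; the calibration is good to about 2 mm. A picture is of the moment at which its call begins: read the wrist's pose just before it. camera_model takes no time and is no camera call.
A pose or a line that the arm cannot do raises env.IKError and nothing moves.
- env.close_job(): hands the job in; it is judged then, once.
The state is a dict: "time_s": time; "joints": joint angles; "qvel": joint speeds; "joint_torque": joint torques, N m; "ee_pos": TCP position; "orientation": TCP orientation; "contact_force": force on the tool from outside, world axes, zero at the start; "ft_torque": the same for the moment, N m; "finger_gap": finger opening in m; "finger_force": force on a finger pad.
Only numpy, scipy, OpenCV 4.12 (cv2) and the standard library are available. Lean on these libraries where they do the work, as an engineer would, in place of code of your own. Each camera call takes 0.05 s, during which the arm holds its last target. There are 200 camera calls.

## Working session

There is one attempt and no reset: what is moved stays moved. The work goes in short steps, each a Python script; the robot and the scene stay as the last script left them, time stands still between calls to the robot, and variables do not carry over. Pictures are saved under pics/ and viewed, at most 10 in all, crops included, and the job is handed in when it is done.

```bash
mkdir -p pics; ls
python3 - <<'E'
from workcell import env, ik, state, optics
import cv2, numpy as np
s=state(); print(s['time_s'],s['ee_pos'],s['orientation'],env.tips_ahead,s['finger_gap'])
for n in("scene","side"):
    p,d=optics.get_image(n); cv2.imwrite(f"pics/{n}0.png",p[:,:,::-1]); np.savez(f"{n}0.npz",p=p,d=d)
    m=optics.camera_model(n); R=cv2.Rodrigues(np.array(m['rvec']))[0]
    print(n,m['fx'],m['cx'],m['cy'],'pos',-R.T@np.array(m['tvec']).ravel(),'fwd',R[2])
print(optics.camera_model("wrist"))
E
```

```text
pics
0.0 [6.74317539e-01 8.25378489e-06 2.48929348e-01] [-1.79870821e+02 -3.22422040e-03  9.00010140e+01] 0.019 0.08523297689774054
scene 375.14942854542716 320.21112322433737 199.33637378430853 pos [0.77627982 0.55206911 0.72872008] fwd [-0.34160564 -0.57918182 -0.7401716 ]
side 473.6884828871062 320.34726067312323 204.39960377043622 pos [ 0.19541293 -0.49071217  0.8751669 ] fwd [ 0.32540088  0.54340759 -0.7738362 ]
{'fx': 283.17731553139896, 'fy': 283.17731553139896, 'cx': 317.7783654144197, 'cy': 204.4298329420302, 'tool_from_camera': array([[ 5.40552852e-04, -9.55107027e-01, -2.96260486e-01,
         7.47831095e-02],
       [ 9.99999638e-01,  3.21518127e-04,  7.88051207e-04,
         1.94640001e-03],
       [-6.57420128e-04, -2.96260805e-01,  9.55106854e-01,
        -1.22771792e-01],
       [ 0.00000000e+00,  0.00000000e+00,  0.00000000e+00,
         1.00000000e+00]])}
```

View pics/scene0.png

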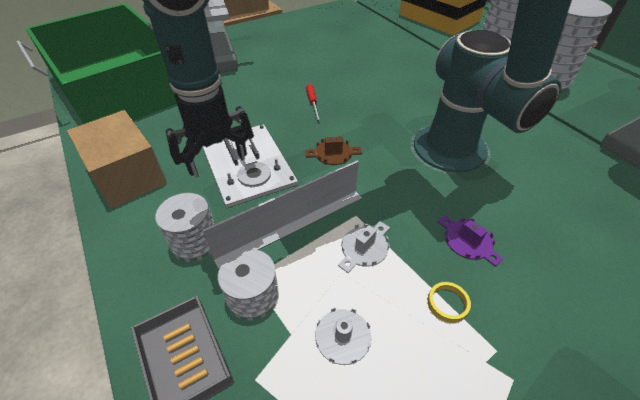

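View pics/side0.png

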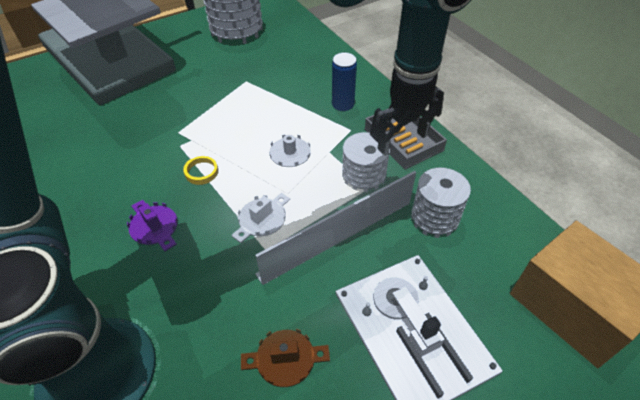

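In the scene view, these could be taken for the bearing plate:
- The eared steel plate at (365,243), which is at (263,213) in the side view.
- The hub plate at (343,335), which has no ears.
- The brown look-alike at (333,150).
- The purple look-alike at (470,238).

I choose the eared steel plate. The black grip is at side (430,325), and the pins are near side (367,310) and (422,283). Next is one close crop, with rough numbers.

```bash
cat > h.py <<'E'
from workcell import env, ik, state, optics
import cv2, numpy as np
from scipy.spatial.transform import Rotation as Ro
def campose(n,s=None):
    m=optics.camera_model(n)
    if n!="wrist":
        R=cv2.Rodrigues(np.array(m['rvec'],float))[0]; return m,R.T,-R.T@np.array(m['tvec']).ravel()
    s=s or state(); T=np.array(m['tool_from_camera']); Rt=Ro.from_euler('xyz',s['orientation'],degrees=True).as_matrix()
    return m,Rt@T[:3,:3],Rt@T[:3,3]+np.array(s['ee_pos'])
def ray(cp,uv,z):
    m,R,c=cp; d=R@np.array([(uv[0]-m['cx'])/m['fx'],(uv[1]-m['cy'])/m['fy'],1]); return c+d*(z-c[2])/d[2]
def proj(cp,P):
    m,R,c=cp; q=R.T@(np.array(P)-c); return np.array([q[0]/q[2]*m['fx']+m['cx'],q[1]/q[2]*m['fy']+m['cy']])
E
python3 - <<'E'
from h import *
p=np.load('side0.npz')['p'][:,:,::-1]; cp=campose('side')
a=cv2.resize(p[180:250,220:310],None,fx=4,fy=4,interpolation=cv2.INTER_CUBIC)
b=cv2.resize(p[250:400,330:505],None,fx=2.5,fy=2.5,interpolation=cv2.INTER_CUBIC)
o=np.zeros((375,800,3),np.uint8); o[:280,:360]=a; o[:,360:360+b.shape[1]]=b[:,:440]; cv2.imwrite('pics/crop1.png',o)
for n,uv,z in[('plate',(263,213),.005),('grip',(430,325),.082),('pinA',(367,308),.05),('pinB',(421,283),.05),('guard l',(257,255),.11),('guard r',(414,174),.11),('hub',(290,155),.01),('tape',(200,170),.02),('stackL',(364,146),.095),('stackR',(445,185),.114)]:
    print(n,ray(cp,uv,z).round(3))
E
```

```text
plate [0.434 0.169 0.005]
grip [ 0.55  -0.275  0.082]
pinA [ 0.485 -0.176  0.05 ]
pinB [ 0.607 -0.188  0.05 ]
guard l [0.348 0.004 0.11 ]
guard r [0.737 0.012 0.11 ]
hub [0.579 0.299 0.01 ]
tape [0.358 0.362 0.02 ]
stackL [0.704 0.155 0.095]
stackR [ 0.771 -0.051  0.114]
```

View pics/crop1.png

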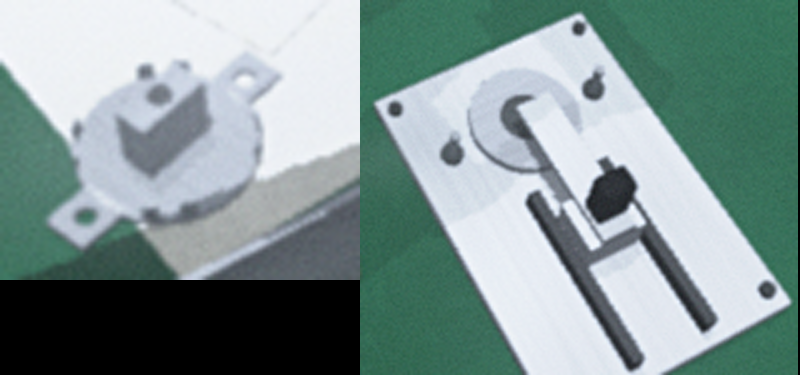

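The crop confirms the choice: two holed ears at crop (85,215) and (246,77), with a rectangular block at (160,120). The fixture shows pins near crop (456,140) and (598,75), and the grip at (612,195). Next I look from above with the wrist camera.

Run:
```python
from h import *
cp=campose('side')
A,B=ray(cp,(241.2,233.7),.005),ray(cp,(281.5,199.2),.005); print('ears',A,B,np.linalg.norm(B-A),(A+B)/2,np.degrees(np.arctan2(*(B-A)[1::-1])))
C=[ray(cp,q,.015) for q in((336,291.2),(418.8,254.8),(502.8,370))]; print(C, np.linalg.norm(C[1]-C[0]),np.linalg.norm(C[2]-C[1]))
env.move_pose([.55,-.20,.33],[180,0,90]); s=state(); p,d=optics.get_image('wrist'); print(s['time_s'],s['ee_pos'],s['orientation'])
cv2.imwrite('pics/w1.png',p[:,:,::-1]); np.savez('w1.npz',p=p,d=d,pos=s['ee_pos'],ori=s['orientation'])
```

```text
ears [0.36438324 0.14159793 0.005     ] [0.49056043 0.18314863 0.005     ] 0.1328425567609558 [0.42747183 0.16237328 0.005     ] 18.226940076559618
[array([ 0.46491008, -0.09873188,  0.015     ]), array([ 0.66423794, -0.11816731,  0.015     ]), array([ 0.63620569, -0.39371637,  0.015     ])] 0.20027314867677398 0.2769712786874089
1.0833 [ 0.55025385 -0.19928065  0.3294021 ] [-1.79984605e+02 -5.73538977e-02  9.00149598e+01]
```

View pics/w1.png

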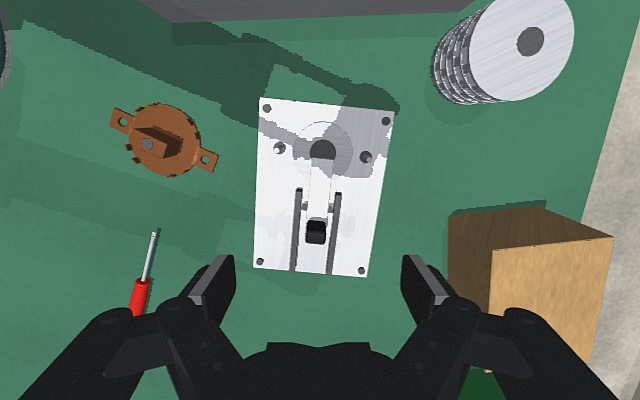

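The wrist view shows the base corners at about (260,97), (396,110), (367,277) and (253,268). The pins are at (280,148) and (366,157), and the black grip is at (316,232). Next I refine these with masks and open the cover.

```bash
cat > fix.py <<'E'
from h import *
f=np.load('w1.npz'); p=f['p']; cp=campose('wrist',dict(ee_pos=f['pos'],orientation=f['ori']))
hsv=cv2.cvtColor(p,cv2.COLOR_RGB2HSV)
m=((hsv[...,1]<60)&(hsv[...,2]>110)).astype(np.uint8); m[:,:240]=0;m[:,410:]=0;m[:85]=0;m[285:]=0
m=cv2.morphologyEx(m,cv2.MORPH_OPEN,np.ones((3,3),np.uint8))
c=max(cv2.findContours(m,0,2)[0],key=cv2.contourArea); h=cv2.convexHull(c); q=cv2.approxPolyN(h,4,ensure_convex=True).reshape(-1,2)
Q=np.array([ray(cp,u,.015) for u in q]); print(q.tolist(),Q.round(4).tolist(),np.linalg.norm(Q-np.roll(Q,-1,0),axis=1).round(4))
g=(p.max(2)<45).astype(np.uint8); g[:,:300]=0;g[:,332:]=0;g[:200]=0;g[265:]=0
n,_,st,ce=cv2.connectedComponentsWithStats(g); i=1+np.argmax(st[1:,4]); x,y,w,hh,_=st[i]; print('grip bbox',st[i])
for v in (y,y+hh): print(v,[ray(cp,(u,v),.105).round(4).tolist() for u in (x,x+w)])
E
python3 fix.py
python3 - <<'E'
import cv2;p=cv2.imread('pics/w1.png');cv2.imwrite('pics/w1c.png',cv2.resize(p[90:285,240:410],None,fx=3,fy=3,interpolation=cv2.INTER_CUBIC))
E
```

```text
[[395, 111], [366, 277], [252, 267], [259, 96]] [[0.6656, -0.1163, 0.015], [0.6372, -0.393, 0.015], [0.4385, -0.3734, 0.015], [0.4674, -0.0958, 0.015]] [0.2782 0.1997 0.2791 0.1993]
grip bbox [306 220  20  24 289]
220 [[0.5371, -0.2532, 0.105], [0.5632, -0.2532, 0.105]]
244 [[0.5367, -0.2875, 0.105], [0.5635, -0.2875, 0.105]]
```

View pics/w1c.png

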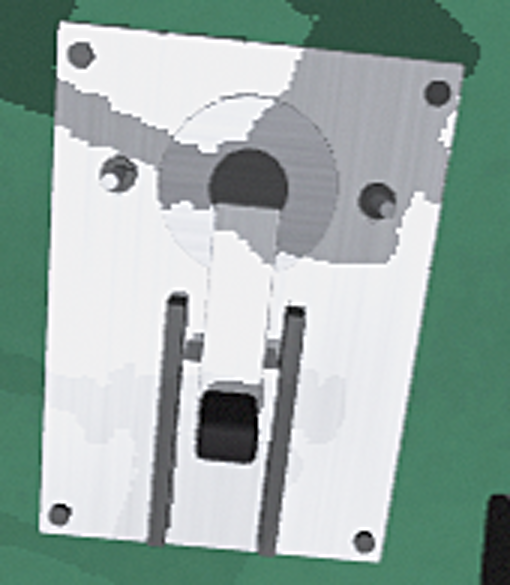

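The base measures 0.2 × 0.279 m, which matches. The pins are at about (277,150) and (369,160), and the grip's top centre is at about (316,239). The fixture yaw is -5.8° and the grip is at about (0.549, -0.2775). Next I open the cover.

Run:
```python
from h import *
ori=[180,0,84.2]; g=np.array([.549,-.2775,.088]); yf=np.array([.1015,.9948,0])
env.move_pose(g+[0,0,.06],ori); env.servo_line(g,.1,guard=8)
s=state();print(s['ee_pos'],s['contact_force'])
env.grab(30); s=state();print('gap',s['finger_gap'],s['finger_force'],s['contact_force'])
q=np.array(s['ee_pos']); r=env.servo_line(q-yf*.092,.06,guard=10); env.wait(.3); s=state()
print(r,np.dot(q-s['ee_pos'],yf),s['ee_pos'],s['contact_force'],s['finger_gap'],s['time_s'])
```

```text
[ 0.549415   -0.27768419  0.08845771] [-0.64828387 -0.11331341  0.2567871 ]
gap 0.027484324220437603 32.33834892511368 [-7.86032388  1.41582481  8.47010127]
True 0.06634348622487003 [ 0.54008453 -0.34338371  0.08867382] [ 3.56457662 -0.82710717  3.96383134] 0.02747160741062925 4.6083
```

The sideways load change may have tripped the guard, so I keep pushing.

Run:
```python
from h import *
yf=np.array([.1015,.9948,0]);s=state();q=np.array(s['ee_pos'])
r=env.servo_line(q-yf*.03,.04,guard=12); s=state(); print(r,s['contact_force']); env.wait(.3); s=state()
print(np.dot(q-s['ee_pos'],yf),s['ee_pos'],s['contact_force'],s['finger_gap'],s['time_s'])
```

```text
True [-0.21150653  1.19942518  3.12009354]
4.843710104806986e-05 [ 0.5401352  -0.34343758  0.08863435] [-2.3869956   2.43228487  3.37883125] 0.02747716603125195 5.1917
```

Run:
```python
from h import *
yf=np.array([.1015,.9948,0]);s=state();q=np.array(s['ee_pos'])
r=env.servo_line(q-yf*.02,.03,guard=22); s=state(); print(r,np.dot(q-s['ee_pos'],yf),s['contact_force'],s['finger_gap'])
env.servo_line(q,.05);env.wait(.2); s=state(); print(s['ee_pos'],s['contact_force'])
env.ungrasp(); env.servo_line(np.array(s['ee_pos'])+[0,0,.08],.2)
env.move_pose([.55,-.20,.33],[180,0,84.2]); s=state(); p,d=optics.get_image('wrist'); print(s['time_s'])
np.savez('w2.npz',p=p,d=d,pos=s['ee_pos'],ori=s['orientation'])
cv2.imwrite('pics/w2.png',cv2.resize(p[60:300,220:430,::-1],None,fx=2.5,fy=2.5,interpolation=cv2.INTER_CUBIC))
```

```text
True 0.00012553096921756734 [-0.37621095  3.11757835  3.36089323] 0.027590773566127266
[ 0.5401698  -0.34355307  0.08861234] [-1.26699374  1.39996856  2.85526374]
8.0
```

View pics/w2.png

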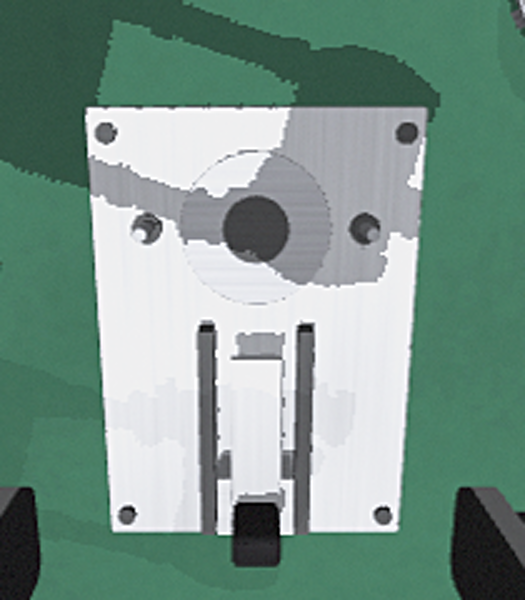

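The cover is at its end stop, clear of the nest: it moved 66 mm and then stayed put against more than 20 N. The pin tips are at full-image (275.2,154.8) and (369.6,154). Now the plate.

Run:
```python
from h import *
f=np.load('w2.npz'); cp=campose('wrist',dict(ee_pos=f['pos'],orientation=f['ori']))
A,B=ray(cp,(275.2,154.8),.05),ray(cp,(369.6,154),.05); print(A,B,np.linalg.norm(B-A),'mid',(A+B)/2,np.degrees(np.arctan2(*(B-A)[1::-1])),'nest',ray(cp,(322.2,150.6),.025))
s=state(); env.servo_line([.55,-.1,.36],.25)
env.move_pose([.428,.162,.27],[180,0,18.2]); s=state(); p,d=optics.get_image('wrist'); print(s['time_s'],s['ee_pos'],s['joints'])
np.savez('w3.npz',p=p,d=d,pos=s['ee_pos'],ori=s['orientation']); cv2.imwrite('pics/w3.png',p[:,:,::-1])
```

```text
[ 0.49353974 -0.17068385  0.05      ] [ 0.62548237 -0.18285418  0.05      ] 0.13250273472735136 mid [ 0.55951105 -0.17676902  0.05      ] -5.270026692499373 nest [ 0.55983096 -0.17434185  0.025     ]
10.1083 [0.42854842 0.16132932 0.26999575] [ 1.75272720e+01 -9.73579389e+00  1.15769384e+02 -2.21495771e-02
  7.39608117e+01  8.93674856e+01]
```

View pics/w3.png

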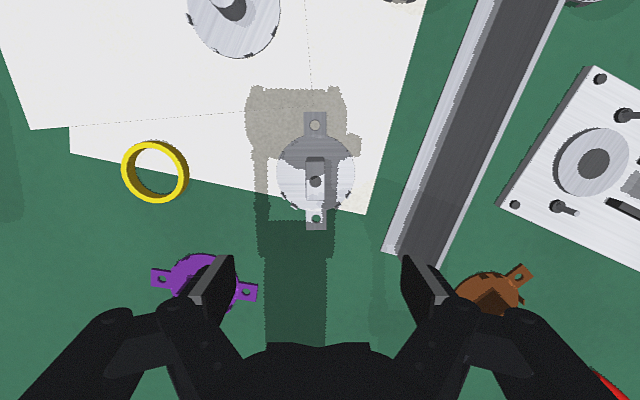

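The ear holes are at (315,125) and (315.5,219), and the block is centred near (315,180). The plate is aligned with the tool, with clear room for the fingers.

Run:
```python
from h import *
f=np.load('w3.npz'); cp=campose('wrist',dict(ee_pos=f['pos'],orientation=f['ori']))
A,B=ray(cp,(315.5,219),.005),ray(cp,(315,125),.005); c=(A+B)/2; yaw=np.degrees(np.arctan2(*(B-A)[1::-1]))
print(A,B,np.linalg.norm(B-A),c,yaw)
assert abs(np.linalg.norm(B-A)-.132)<.004 and np.hypot(*(c-[.428,.162,.005])[:2])<.01 and abs(yaw-18.2)<4
o=[180,0,yaw]; g=np.array([c[0],c[1],.033])
env.move_pose(g+[0,0,.08],o); hit=env.servo_line(g,.08,guard=6); s=state(); print(hit,s['ee_pos'],s['contact_force'])
if not hit:
    env.grab(70); s=state(); print(s['finger_gap'],s['finger_force'],s['contact_force'])
    env.servo_line(g+[0,0,.03],.06); env.wait(.2); s=state(); print(s['finger_gap'],s['finger_force'],s['contact_force'],s['ft_torque'],s['time_s'])
```

```text
[0.3664907  0.14253299 0.005     ] [0.49162155 0.1840317  0.005     ] 0.13183274007755735 [0.42905613 0.16328234 0.005     ] 18.347714390026507
False [0.42964114 0.16345631 0.03352816] [-0.08147912  0.30476279  0.29049372]
0.023218418117501645 69.68671917915344 [-0.77123983  1.25871219  3.98818327]
0.02329651406262186 68.76657843589783 [-0.46760909  1.06951616 -3.41420197] [-0.00631701  0.02409054 -0.02043158] 13.425
```

Held: gap 23 mm, weight about 0.35 kg. Now I carry it over the guard and stop high over the pins for a look.

Run:
```python
from h import *
s=state(); q=np.array(s['ee_pos']); env.servo_line([q[0],q[1],.25],.12)
env.servo_line([.5595,-.176,.25],.12,ori=[180,0,-5.6]); env.servo_line([.5595,-.176,.14],.1); env.wait(.3)
s=state(); p,d=optics.get_image('wrist'); p2,d2=optics.get_image('side'); print(s['time_s'],s['ee_pos'],s['orientation'],s['finger_gap'],s['contact_force'])
np.savez('w4.npz',p=p,d=d,pos=s['ee_pos'],ori=s['orientation'],p2=p2)
o=np.zeros((600,640,3),np.uint8);o[:400]=p[:,:,::-1]; o[400:,:300]=cv2.resize(p2[230:350,340:520,::-1],(300,200)); cv2.imwrite('pics/w4.png',o)
```

```text
19.8667 [ 0.55973388 -0.17608841  0.14048933] [ 1.79987332e+02 -4.57761324e-02 -5.59666901e+00] 0.0229827088942119 [ 0.17768147  0.06894719 -3.29352481]
```

View pics/w4.png

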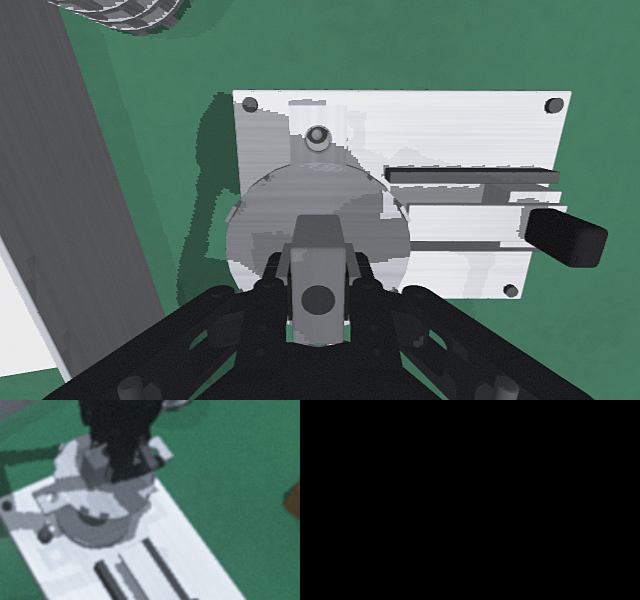

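The held plate is level, and the far ear hole is at (318,138) with the pin visible inside it at about (317,134). I check both by casting rays.

Run:
```python
from h import *
f=np.load('w4.npz'); p=f['p']; cp=campose('wrist',dict(ee_pos=f['pos'],orientation=f['ori']))
a=np.radians(-5.6); xf=np.array([np.cos(a),np.sin(a),0]); yf=np.array([-xf[1],xf[0],0]); t=f['pos']
for n,uv,z in(('hole',(318,138),.112),('pin',(317,134),.05)):
    P=ray(cp,uv,z); r=P-t; print(n,P,'rel tcp x,y',r@xf,r@yf)
for n,uv in(('c1',(233,91)),('c2',(572,92))): print(n,ray(cp,uv,.015))
M=np.array([.5595,-.176,.05]); print('expected pin px',proj(cp,M+.066*xf),'near pin',proj(cp,M-.066*xf))
cv2.imwrite('pics/w4c.png',cv2.resize(p[110:170,285:350,::-1],None,fx=8,fy=8,interpolation=cv2.INTER_CUBIC))
```

```text
hole [ 0.62632895 -0.1832698   0.112     ] rel tcp x,y 0.06697802307116119 -0.0006485798750149466
pin [ 0.62505666 -0.18254334  0.05      ] rel tcp x,y 0.06564091673316175 -4.974112867914618e-05
c1 [ 0.66378727 -0.11738727  0.015     ]
c2 [ 0.63616362 -0.39333221  0.015     ]
expected pin px [316.84298774 133.83446823] near pin [316.89922348 290.1875477 ]
```

View pics/w4c.png

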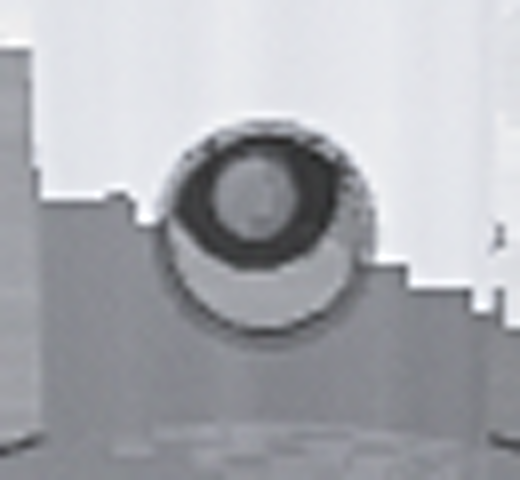

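The hole and pin agree to about 1 mm. Now I lower to about 1 cm clear and take one last look.

Run:
```python
from h import *
env.servo_line([.5595,-.1758,.094],.04,guard=4); env.wait(.5)
s=state(); p,d=optics.get_image('wrist'); print(s['time_s'],s['ee_pos'],s['orientation'],s['finger_gap'],s['finger_force'],s['contact_force'])
cp=campose('wrist',s); print(proj(cp,np.array(s['ee_pos'])+[.0657,-.0064,-.028]))
cv2.imwrite('pics/w5.png',cv2.resize(p[100:300,240:400,::-1],None,fx=3,fy=3,interpolation=cv2.INTER_CUBIC))
```

```text
21.7667 [ 0.55951399 -0.17579685  0.09402875] [-1.79999721e+02 -3.04899439e-03 -5.60120239e+00] 0.02348468415142366 68.70337843894958 [-0.38961707  0.28040715 -4.58826456]
[316.67658615 139.93416447]
```

View pics/w5.png

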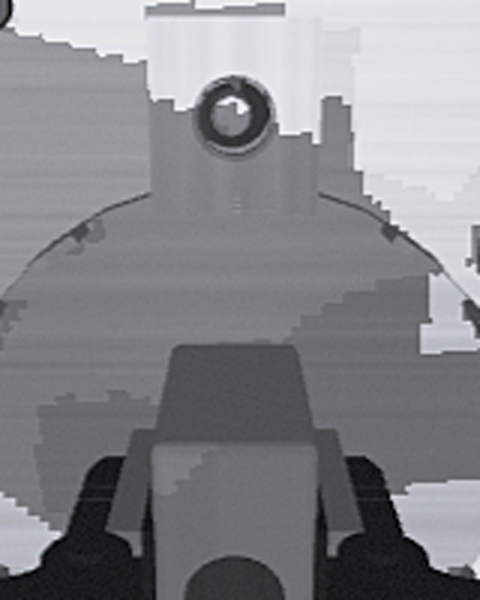

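The pin tip sits centred in the ear hole at crop (233,115), full image about (318,138). The plate is level and there's no sign of it touching the fixture, so I'm handing in.

```bash
python3 -c "
from workcell import env
print(env.close_job())"
```

```text
the job is handed in; nothing more can be done
None
```

The job is handed in, with no verdict returned: the cover is open at its end stop, and the bearing plate was carried over the guard and is held level about 1 cm above the pin tips; one ear hole was seen centred on its pin, the other was hidden by the gripper.

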